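# Load the cell in the work lamp and switch it on

### The arm

A 6-joint arm with a two-finger parallel gripper is mounted at the origin on a cart in front of the work surface, level with it; the furniture and walls round the work are solid. World frame = base frame: x ahead of the robot, y to its left, z up, the work surface at z = 0. Lengths are in m, angles in rad, forces in N, time in s.
With the tool pointing down it reaches from about 0.25 to 0.725 m from the base axis. Payload 4 kg.
Tool frame: the origin (TCP) lies midway between the tips of the shut fingers; the grasp point (between the pads) lies bot.tcp_to_grasp behind it (bot.tcp_to_grasp is the distance from the TCP to the grasp point, in m); z points along the fingers, y is the line along which they close (so a half turn about z gives the same grasp; the last joint's range is limited). The gripper opens to 85 mm and grips with 20 to 120 N. Pads are 22 mm wide; open, the fingers measure 114 mm over their backs; the gripper's body (76 mm by 85 mm) begins 54 mm behind the grasp point. The pads swing forward as they close: fully open they stand 13 mm farther back than shut.
Start: joints at [-1.263, 0.241, 0.005, 1.335, 0, 1.571], TCP at [0.151, -0.477, 0.231] pointing down, gripper open.
Joint ranges: [-2.72, 2.72], [-1.05, 1.87], [-1.09, 1.28], [-1.99, 2.15], [-1.42, 1.44], [-3.14, 3.14]. Speed limits (rad/s): [2.79, 2.79, 3.14, 3.14, 3.14, 3.14].

### API

Orientations are given as a unit quaternion [x, y, z, w].
In Python, from workcell import readout, camera, bot gives the robot as it stands. The module is installed in compiled form; this text tells all that it offers.
- The arm moves only by the tool jog_arm, never from a script. Its argument "motion" is a list of rows, each an object of numbers: "x", "y", "z": the shift along the tool's x, y, z in mm; "spin": the turn about the tool's z in degrees; "fingers": the closure, from -1 (fully open) to 1 (shut). A call has 1 to 8 rows; each row is the pose to reach, as a shift and turn from the pose commanded when the call began, along the tool's axes at that moment; what a row does not reach only later rows make up. A row lasts 1/8 s, in which the tool goes at most 62.5 mm and 10.7 degrees, less where a joint would pass 70% of its speed; a pose out of reach is approached as far as the arm can. A call with a gripper value outside its range is refused whole. The fingers move at their own pace and stop on an object; the grip force is fixed at half the most. Time passes only in rows, so rows that repeat a pose let the fingers close. It gives the time, the measured TCP pose, the force, the opening and the grip force at its end, in the units of the state.
- readout.get_obs(): the state, without advancing time (a new reading comes with each control period).
- camera(name): name is "side" or "top" or "wrist"; returns a dict with "pixels" (384x512x3 uint8, red, green, blue), "K" (3x3 intrinsics, pixels), "rvec" (rotation vector, rad) and "tvec" (3), from world to camera coordinates, as OpenCV has them. Camera axes: x right, y down, z forward; pixel columns grow to the right and rows downward; lengths in m; the calibration is good to about 2 mm. The wrist camera is an equidistant fisheye: a pixel r from the principal point sees the ray r / f radians off the axis. A picture is of the moment at which its call begins. There is no depth.
- bot.job_done(): hands the job in; it is judged then, once.
The state is a dict: "clock": time; "joint_pos": joint angles; "joint_vel": joint speeds; "tau": joint torques, N m; "eef_pos": TCP position; "tool_rot": TCP orientation; "ft_force": force on the tool from outside, world axes, zero at the start; "ft_torque": the same for the moment, N m; "grip_width": finger opening in m; "grasp_force": force on a finger pad.
Only numpy, scipy, OpenCV 4.12 (cv2) and the standard library are available. Lean on these libraries where they do the work, as an engineer would, in place of code of your own. Each camera call takes 0.05 s, during which the arm holds its last target. There are 200 camera calls.

### The job

Load the loose cell into the open bay of the yellow work lamp: press its flat end against the spring plate, lower its nub end down behind the low lip, and let it go so that the spring holds it lying level in the bay. Then slide the lamp's red switch grip all the way to its end stop beside the green dot. Leave the padlock and the horseshoe nearby where they lie.

Things in the scene. Friction and masses are not known exactly. Their poses are not given: they have to be found in the camera images.
- lamp: Yellow work lamp, a flat box 170 x 170 mm with a flat deck 34 mm above the bench, fixed to the bench; origin at the centre of its underside, z up. Its place and yaw (about 0.1 to 0.6 rad) vary. In its frame: the black lamp head (72 mm wide, 74 mm high) sticks out of the +y side to y = 129 mm. The cell bay runs along y at x = +42 mm on the far half of the deck; the switch runs along y at x = -45 mm on the near half. Apart from the parts described here the deck is bare.
- bay (a point): Point on the deck in the cell bay (lamp frame x = 42, y = 0, z = 34 mm), axes as the lamp's. The cell lies on the deck here, along y, between four short round bars 8 mm high, which stand either side of the bay at both ends and centre the cell (x = 13 to 21 mm from the bay's axis); between y = -17 and +15 mm there are no bars, so fingers can straddle the cell there down to the deck.
- lip (a point): Top edge, middle, of the inner face of the low grey lip at the +y end of the bay: 10 mm above the deck, 28 mm in +y from point bay, 32 mm wide, 5 mm thick; the cell's nub passes above it. Loaded, the cell's shoulder (nub end) bears on this inner face, which puts the cell's centre about 2 mm in -y from point bay and 17 mm above the deck.
- spring_face (a point): Centre of the face of the upright steel spring plate at the -y end of the bay, 25 mm wide, reaching from 1.5 to 36.5 mm above the deck; this point 18 mm above the deck. It faces +y and stands 56 mm from the lip's inner face when free, 4 mm less than the cell's length, so the cell must push it back in -y to go down. Behind it is a coil spring and a grey housing 40 mm wide and 40 mm high.
- spring_plate (a joint): How far the spring plate is pressed back toward -y of the lamp, m: 0 free, at most 0.012; about 0.004 with the cell loaded. The force is about 1.6 N at 0, 3.2 N at 0.004 and 6.4 N at 0.012.
- switch_grip (a point): Centre of the red switch grip, a ribbed block 20 mm (lamp x) by 18 mm (lamp y), upright, its top 28.5 mm and this point 18.5 mm above the deck; its black foot is 26 x 24 mm and 6.5 mm high. It moves only along the lamp's y.
- switch (a joint): Position of the switch grip, m, growing toward +y of the lamp: 0 at the stop beside the black dot (off), 0.044 at the stop beside the green dot, on the lamp head's side (on). It starts near the black dot, needs about 3 N to slide and stays where it is left. The two stops are steel bars 5 mm high on the deck.
- cell_centre (a point): Centre of the loose cell, a black cylinder with a copper band at its nub end, 34 mm in diameter, body 60 mm long, 0.14 kg or so, lying on the bench so that this point is 17 mm up. Its y axis runs along the cell toward the nub; x and z turn as it rolls. It starts with its nub pointing roughly the way of the lamp's +y (within about 0.7 rad).
- cell_nub (a point): Tip of the cell's steel nub (9 mm wide, 2 mm long), 32 mm from the cell's centre along its y; the other end is flat.
- padlock: Loose old brown padlock, 80 x 52 x 16 mm, lying on the bench; origin at the centre of its underside. To be left alone.
- horseshoe_b: Loose rusty horseshoe, 123 x 137 x 19 mm, lying on the bench; origin at the centre of its underside. To be left alone.
Not all that is in view belongs to the job. Of the things that look like the part that bears cell_centre, the larger one is meant.

How it is judged:
By the outcome, as a careful person would: the job done as asked, in the order asked, and still so for the second after the job is handed in, with the robot touching nothing.
It also fails if it takes over 42 s, if anything falls off the work surface, if the arm or the gripper's body presses on something with over 40 N, if the wrist force passes 120 N, or if a joint passes its speed limit or range.

## Working session

There is one attempt and no reset: what is moved stays moved. The work goes in short steps, Python scripts to look and compute and a tool call to move; the robot and the scene stay as the last step left them, time stands still between calls to the robot, and variables do not carry over. Pictures are saved under pics/ and viewed, at most 12 in all, crops included, and the job is handed in when it is done.

Besides the shell and the picture viewer there is one more tool, called after "Emit:" by a JSON object that holds its "name" and its "arguments". jog_arm: Moves the arm, as the interface text tells. Its arguments: {"type":"object","properties":{"motion":{"type":"array"}},"required":["motion"]}

```bash
mkdir -p pics; cat > h.py <<'E'
import numpy as np, cv2
from workcell import readout, camera, bot
from scipy.spatial.transform import Rotation as R
def ray(c,uv):
    K=c["K"];Rm=cv2.Rodrigues(np.array(c["rvec"],float))[0];t=np.array(c["tvec"],float).ravel()
    d=np.linalg.inv(K)@np.array([uv[0],uv[1],1.0]);return -Rm.T@t,Rm.T@d
def plane(c,uv,z):
    o,d=ray(c,uv);return o+d*(z-o[2])/d[2]
def proj(c,P):
    return cv2.projectPoints(np.array(P,float).reshape(-1,1,3),np.array(c["rvec"],float),np.array(c["tvec"],float),c["K"],None)[0].reshape(-1,2)
def save(n,c,f=1):
    cv2.imwrite("pics/"+n,cv2.cvtColor(c["pixels"],cv2.COLOR_RGB2BGR))
E
python3 - <<'E'
from h import *
import pickle
d={}
for n in("top","side"):
    c=camera(n);d[n]=c;save(n+"0.png",c);o,_=ray(c,(0,0));print(n,c["K"][0,0],o)
pickle.dump(d,open("d0.pkl","wb"))
t,s=[d[k]["pixels"] for k in("top","side")]
cv2.imwrite("pics/both.png",cv2.cvtColor(np.hstack([t,s]),cv2.COLOR_RGB2BGR)[:, :])
print(readout.get_obs(),bot.tcp_to_grasp)
E
```

```text
top 349.6455315163241 [0.41632186 0.27625933 0.95903326]
side 418.68228167197077 [0.09190056 0.65218715 1.13436475]
{'clock': 0.1, 'joint_pos': array([-1.26300651e+00,  2.41394016e-01,  3.86633255e-03,  1.33517553e+00,
       -4.10551387e-05,  1.57078832e+00]), 'joint_vel': array([-8.31426783e-04, -2.54469097e-03,  1.49569342e-03, -1.83071249e-05,
       -2.08100612e-04,  3.15105568e-04]), 'tau': array([-9.43435371e-04, -3.73137867e+01,  2.53010023e+01,  1.08497276e-02,
        6.78734909e-05, -5.28939665e-06]), 'eef_pos': array([ 0.15129718, -0.4759797 ,  0.23047662]), 'tool_rot': array([ 9.88180466e-01,  1.53292066e-01, -1.66432776e-04, -9.39029153e-04]), 'ft_force': array([-0.20197708, -0.37549834, -0.70633914]), 'ft_torque': array([-0.02956103,  0.00725564,  0.01711161]), 'grasp_force': 0.0, 'grip_width': 0.0855812240554993} 0.0187
```

View pics/top0.png

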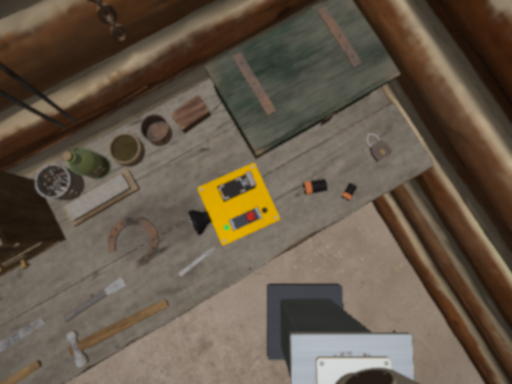

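View pics/side0.png

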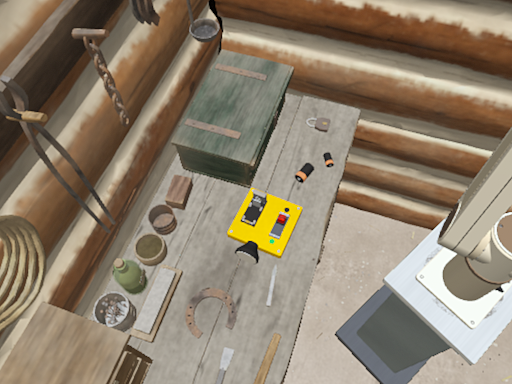

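The top view shows the lamp at about (238,204) with its head on the left. The larger cell is at (316,186) with its copper end on the left, and a smaller decoy is at (349,191). The padlock is at (378,148) and the horseshoe at (135,235). The side view agrees, with the lamp at (265,222) and the cell at (304,173).

```bash
cat > m.py <<'E'
from h import *
import pickle
d=pickle.load(open("d0.pkl","rb"))
for n in("top","side"):
    c=d[n];hsv=cv2.cvtColor(c["pixels"],cv2.COLOR_RGB2HSV)
    def comps(m,a):
        N,L,S,C=cv2.connectedComponentsWithStats(m);return [(S[i],C[i],L==i) for i in range(1,N) if S[i,4]>=a]
    y=cv2.inRange(hsv,(22,150,90),(32,255,255))
    cs=max(comps(y,200),key=lambda q:q[0][4]);h=cv2.convexHull(np.argwhere(cs[2])[:,::-1].astype(np.int32))
    P=np.array([plane(c,p,0.034)[:2] for p in h[:,0]],np.float32)
    print(n,"lamp deck rect(mm,deg)",cv2.minAreaRect(P*1000))
    for nm,lo,hi,z,a in(("red",(0,190,120),(4,255,255),.0625,5),("red2",(174,170,90),(180,255,255),.0625,5),("green",(45,130,120),(75,255,255),.034,3),("orange",(5,150,120),(18,255,255),.017,8)):
        for s,q,_ in comps(cv2.inRange(hsv,lo,hi),a):
            w=plane(c,q,z)
            if .2<w[0]<.8 and -.5<w[1]<.4: print(nm,s[4],q.round(1),(w*1000).round(0))
    # dark cell
    cen=(316,186) if n=="top" else (304,173)
    m=((hsv[...,2]<75)).astype(np.uint8)
    for s,q,k in comps(m,15):
        if np.hypot(*(q-cen))<15:
            P=np.array([plane(c,p[::-1],.017)[:2] for p in np.argwhere(k)],np.float32);print("dark",s[4],q,cv2.minAreaRect(P*1000))
t=d["top"]["pixels"][145:260,185:365];s=d["side"]["pixels"][140:260,215:345]
a=cv2.resize(t,None,fx=4.4,fy=4.4,interpolation=2);cv2.imwrite("pics/cropt.png",a[...,::-1])
E
python3 m.py
```

```text
top lamp deck rect(mm,deg) ((492.8956604003906, 299.86334228515625), (169.269287109375, 171.46832275390625), 24.290239334106445)
red 46 [250.2 216. ] [457. 268.  62.]
green 20 [226.  227.1] [430. 331.  34.]
orange 67 [308.2 187.4] [537. 110.  17.]
orange 34 [346.6 195.1] [516.   6.  17.]
dark 170 [319.05882353 185.55294118] ((542.4268798828125, 79.77178955078125), (33.242252349853516, 39.15566635131836), 8.277758598327637)
side lamp deck rect(mm,deg) ((487.7625427246094, 301.6669921875), (169.2609100341797, 174.01686096191406), 24.261594772338867)
red 46 [281.3 218.6] [451. 271.  62.]
green 10 [271.7 240.7] [428. 328.  34.]
orange 10 [449.8 100.3] [ 413. -498.   17.]
orange 21 [359.  132.7] [ 529. -155.   17.]
orange 84 [376.1 135.9] [ 482. -188.   17.]
orange 18 [465.2 161. ] [ 227. -325.   17.]
orange 12 [304.4 177.5] [524. 104.  17.]
orange 89 [355.  196.7] [372.  36.  17.]
dark 104 [307.23076923 168.80769231] ((540.7249145507812, 75.56217956542969), (31.57917594909668, 43.13127899169922), 11.772578239440918)
dark 23 [298.7826087  178.65217391] ((531.9248657226562, 118.87667083740234), (12.130387306213379, 30.274961471557617), 87.65615844726562)
```

View pics/cropt.png

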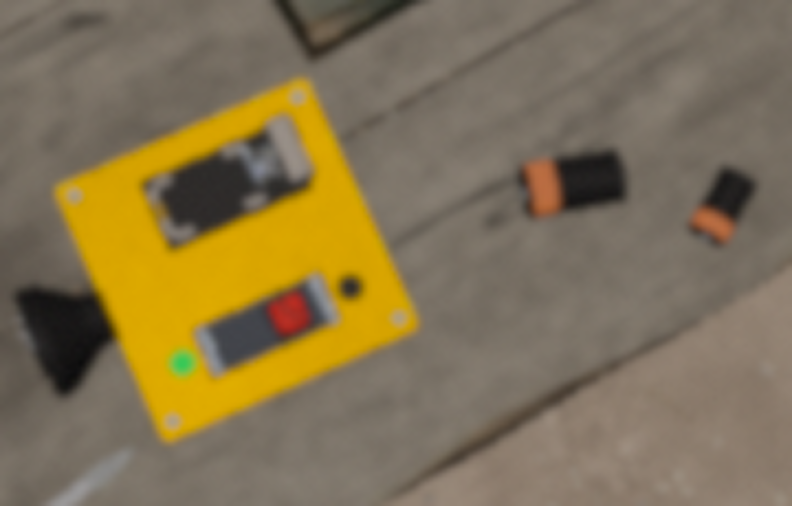

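```bash
cat >> h.py <<'E'
def to(x,y,z,ang):  # target in mm, tool-x heading deg -> shift, spin
    o=readout.get_obs();M=R.from_quat(o["tool_rot"]).as_matrix()
    v=M.T@(np.array([x,y,z])-1000*o["eef_pos"]);a=np.degrees(np.arctan2(M[1,0],M[0,0]))
    print("pos",(1000*o["eef_pos"]).round(1),"ang",round(a,2),"z",M[:,2].round(3),"-> shift",v.round(1),"spin",round(-((ang-a+180)%360-180),1),"F",o["ft_force"].round(1),"w",round(1000*o["grip_width"],1),o["clock"])
E
python3 -c "
from h import *
to(541,90,170,100)"
```

```text
pos [ 151.3 -476.   230.5] ang 17.64 z [-0.001  0.002 -1.   ] -> shift [ 542.9 -421.2   61.3] spin -82.4 F [-0.2 -0.4 -0.7] w 85.6 0.1
```

Emit:
{"name": "jog_arm", "arguments": {"motion": [{"x": 45, "y": -35, "z": 0, "spin": -7}, {"x": 90, "y": -70, "z": 0, "spin": -14}, {"x": 135, "y": -105, "z": 0, "spin": -21}, {"x": 180, "y": -140, "z": 0, "spin": -28}, {"x": 225, "y": -175, "z": 0, "spin": -35}, {"x": 270, "y": -210, "z": 0, "spin": -42}, {"x": 315, "y": -245, "z": 0, "spin": -49}, {"x": 360, "y": -280, "z": 0, "spin": -56}]}}

```text
validation failed for argument at $.mo...
```

```bash
python3 -c "
from h import *
to(541,90,190,100)"
```

```text
pos [ 151.3 -476.   230.5] ang 17.64 z [-0.001  0.002 -1.   ] -> shift [ 542.9 -421.2   41.3] spin -82.4 F [-0.2 -0.4 -0.7] w 85.6 0.1
```

Emit:
{"name": "jog_arm", "arguments": {"motion": [{"x": 45, "y": -35, "z": 0, "spin": -7, "fingers": -1}, {"x": 90, "y": -70, "z": 0, "spin": -14, "fingers": -1}, {"x": 135, "y": -105, "z": 0, "spin": -21, "fingers": -1}, {"x": 180, "y": -140, "z": 0, "spin": -28, "fingers": -1}, {"x": 225, "y": -175, "z": 0, "spin": -35, "fingers": -1}, {"x": 270, "y": -210, "z": 0, "spin": -42, "fingers": -1}, {"x": 315, "y": -245, "z": 0, "spin": -49, "fingers": -1}, {"x": 360, "y": -280, "z": 0, "spin": -56, "fingers": -1}]}}

```text
clock: 1.1
eef_pos: [0.4104, -0.0989, 0.2312]
tool_rot: [0.799, 0.601, -0.0, 0.0]
ft_force: [1.1, 0.1, -0.3]
grip_width: 0.0854
grasp_force: 0.0
```

```bash
python3 -c "
from h import *
to(541,90,190,100)"
```

```text
pos [410.4 -98.9 231.2] ang 73.87 z [-0. -0. -1.] -> shift [217.7  73.   41.1] spin -26.1 F [ 1.1  0.1 -0.3] w 85.4 1.1
```

Emit:
{"name": "jog_arm", "arguments": {"motion": [{"x": 50, "y": 17, "z": 10, "spin": -7, "fingers": -1}, {"x": 100, "y": 34, "z": 20, "spin": -14, "fingers": -1}, {"x": 150, "y": 51, "z": 30, "spin": -21, "fingers": -1}, {"x": 200, "y": 67, "z": 40, "spin": -26, "fingers": -1}, {"x": 218, "y": 73, "z": 41, "spin": -26, "fingers": -1}, {"x": 218, "y": 73, "z": 41, "spin": -26, "fingers": -1}]}}

```text
clock: 1.85
eef_pos: [0.541, 0.0886, 0.1896]
tool_rot: [0.645, 0.764, -0.001, -0.0]
ft_force: [0.1, 0.1, -0.6]
grip_width: 0.0853
grasp_force: 0.0
```

```bash
python3 - <<'E'
from h import *
to(541,90,190,100)
import pickle
c=camera("wrist");pickle.dump(c,open("w1.pkl","wb"));save("w1.png",c);print(c["K"],ray(c,(0,0))[0])
E
```

```text
pos [541.   88.6 189.6] ang 99.7 z [-0.002 -0.001 -1.   ] -> shift [ 1.4  0.2 -0.4] spin -0.3 F [ 0.1  0.1 -0.6] w 85.3 1.85
[[297.31863964   0.         256.34082457]
 [  0.         297.31863964 188.32852628]
 [  0.           0.           1.        ]] [0.52886606 0.15945373 0.33276811]
```

View pics/w1.png

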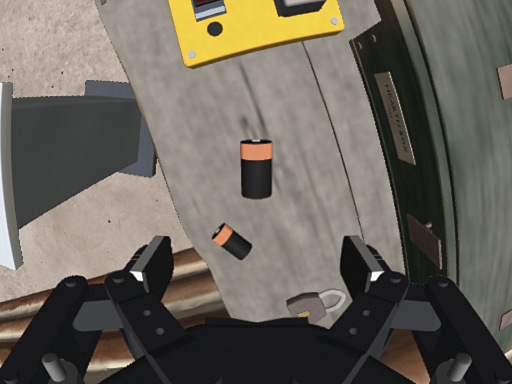

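The wrist view shows the cell upright at about (256,169), with its copper and nub end at row 140 and its flat end at row 198. The decoy is at (232,241), the padlock is at (318,303), and the lamp edge is at the top.

```bash
cat >> h.py <<'E'
def wplane(c,uv,z):
    K=c["K"];Rm=cv2.Rodrigues(np.array(c["rvec"],float))[0];t=np.array(c["tvec"],float).ravel()
    p=np.array([uv[0]-K[0,2],uv[1]-K[1,2]])/K[0,0];r=np.hypot(*p)+1e-12
    d=Rm.T@np.array([*(p/r*np.sin(r)),np.cos(r)]);o=-Rm.T@t
    return o+d*(z-o[2])/d[2]
def wproj(c,P):
    return cv2.fisheye.projectPoints(np.array(P,float).reshape(-1,1,3),np.array(c["rvec"],float).reshape(3,1),np.array(c["tvec"],float).reshape(3,1),c["K"],np.zeros(4))[0].reshape(-1,2)
E
python3 - <<'E'
from h import *
import pickle
c=pickle.load(open("w1.pkl","rb"));hsv=cv2.cvtColor(c["pixels"],cv2.COLOR_RGB2HSV)
cop=cv2.inRange(hsv,(4,110,100),(18,255,255));dk=(hsv[...,2]<70).astype(np.uint8)*255
m=np.zeros_like(dk);m[130:210,225:290]=(cop|dk)[130:210,225:290]
N,L,S,C=cv2.connectedComponentsWithStats(m);i=1+S[1:,4].argmax();print(S[i],C[i])
pts=np.argwhere(L==i)[:,::-1]
# silhouette side edges per row -> world at z=.017 ; midline
mid=[];wd=[]
for r in range(150,192,4):
    x=pts[pts[:,1]==r][:,0];a=wplane(c,(x.min()-.5,r),.020)*1000;b=wplane(c,(x.max()+.5,r),.020)*1000;mid.append((a+b)/2);wd.append(np.hypot(*(a-b)[:2]))
mid=np.array(mid);print(np.round(wd,1));v=mid[0]-mid[-1];print("dir deg",np.degrees(np.arctan2(v[1],v[0])))
col=L[:,256]==i;rr=np.where(col)[0];print(rr.min(),rr.max())
for r,z in((rr.min(),.017),(rr.min(),.034),(rr.max(),.034),(rr.max(),.017)): print(r,z,wplane(c,(C[i][0],r+(.5 if r>170 else -.5)),z)*1000)
print(c["pixels"][134:146,256],c["pixels"][194:204,256].tolist())
cz=np.where(cop[:,256]>0)[0];print(cz[(cz>130)&(cz<200)])
E
```

```text
[ 240  140   32   59 1744] [256.01548165 168.81823394]
[34.  33.  31.  33.2 33.3 33.4 33.6 33.7 33.8 33.9 33. ]
dir deg 101.105409430723
142 198
142 0.017 [534.50314932 119.69253001  17.        ]
142 0.034 [534.19966543 121.8331525   34.        ]
198 0.034 [544.38715022  62.27978961  34.        ]
198 0.017 [545.27030521  56.75056196  17.        ]
[[136 131 124]
 [132 127 120]
 [128 123 116]
 [124 118 111]
 [111 106 102]
 [138 142 147]
 [181 191 204]
 [113 120 129]
 [ 26  32  36]
 [ 43  34  34]
 [147  96  72]
 [218 140 102]] [[42, 41, 41], [41, 39, 41], [40, 39, 40], [38, 36, 38], [53, 52, 51], [104, 100, 94], [145, 140, 130], [143, 136, 127], [138, 132, 124], [137, 130, 121]]
[144 145 146 147 148 149 150 151 152 153 154 155 156 157 158 159]
```

```bash
python3 -c "
from h import *
to(539.4,92,2,100)"
```

```text
pos [540.6  87.6 190. ] ang 99.62 z [-0.001 -0.001 -1.   ] -> shift [  4.7  -0.2 188. ] spin -0.4 F [ 0.8 -0.2 -0.2] w 85.6 1.9
```

Emit:
{"name": "jog_arm", "arguments": {"motion": [{"x": 4, "y": 0, "z": 50, "spin": 0, "fingers": -1}, {"x": 4, "y": 0, "z": 105, "spin": 0, "fingers": -1}, {"x": 4, "y": 0, "z": 150, "spin": 0, "fingers": -1}, {"x": 4, "y": 0, "z": 175, "spin": 0, "fingers": -1}, {"x": 4, "y": 0, "z": 187, "spin": 0, "fingers": -1}, {"x": 4, "y": 0, "z": 187, "spin": 0, "fingers": -1}]}}

```text
clock: 2.65
eef_pos: [0.5402, 0.0909, 0.0035]
tool_rot: [0.646, 0.763, -0.0, -0.0]
ft_force: [0.5, -0.5, 1.2]
grip_width: 0.0855
grasp_force: 0.0
```

```bash
python3 -c "
from h import *
to(539.4,92,2,100)
c=camera('wrist');save('w2.png',c);to(539.4,92,2,100)"
```

```text
pos [540.2  90.9   3.5] ang 99.54 z [-0.001 -0.    -1.   ] -> shift [ 1.2 -0.6  1.5] spin -0.5 F [ 0.5 -0.5  1.2] w 85.5 2.65
pos [541.1  91.3   4.4] ang 99.56 z [ 0.001  0.    -1.   ] -> shift [ 1.  -1.5  2.3] spin -0.4 F [0.6 0.4 0.5] w 85.3 2.7
```

View pics/w2.png

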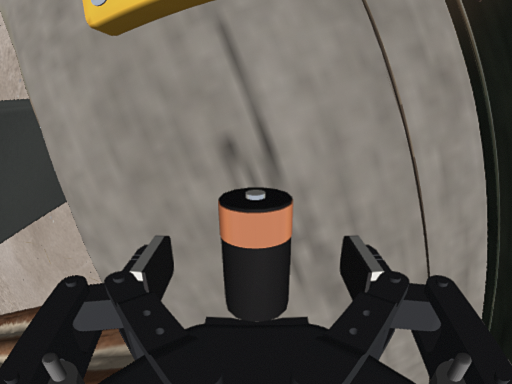

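The cell lies between the open fingers, centred at about column 256 with its nub at (256,195). I'll close the gripper.

Emit:
{"name": "jog_arm", "arguments": {"motion": [{"x": 1, "y": 0, "z": 2, "spin": 0, "fingers": 1}, {"x": 1, "y": 0, "z": 2, "spin": 0, "fingers": 1}, {"x": 1, "y": 0, "z": 2, "spin": 0, "fingers": 1}, {"x": 1, "y": 0, "z": 2, "spin": 0, "fingers": 1}, {"x": 1, "y": 0, "z": 2, "spin": 0, "fingers": 1}, {"x": 1, "y": 0, "z": 2, "spin": 0, "fingers": 1}, {"x": 1, "y": 0, "z": 2, "spin": 0, "fingers": 1}]}}

```text
clock: 3.58
eef_pos: [0.5409, 0.0932, 0.0021]
tool_rot: [0.645, 0.764, 0.001, 0.0]
ft_force: [-1.5, 0.7, 6.3]
grip_width: 0.0322
grasp_force: 59.2
```

Emit:
{"name": "jog_arm", "arguments": {"motion": [{"x": 0, "y": 0, "z": -20, "spin": 0, "fingers": 1}, {"x": 0, "y": 0, "z": -60, "spin": 0, "fingers": 1}, {"x": 0, "y": 0, "z": -110, "spin": 0, "fingers": 1}, {"x": 0, "y": 0, "z": -140, "spin": 0, "fingers": 1}, {"x": 0, "y": 0, "z": -140, "spin": 0, "fingers": 1}]}}

```text
clock: 4.2
eef_pos: [0.5422, 0.0933, 0.1437]
tool_rot: [0.645, 0.764, 0.002, 0.002]
ft_force: [-0.6, -0.6, -2.1]
grip_width: 0.0319
grasp_force: 59.7
```

```bash
python3 - <<'E'
from h import *
c=camera('wrist');save('w3.png',c)
import pickle;pickle.dump(c,open("w3.pkl","wb"))
to(530.5,317,140,114.3)
# refine lamp deck from wrist: check projected model points of lamp with measured pose
E
```

```text
pos [540.7  93.  141.6] ang 99.64 z [ 0.001  0.    -1.   ] -> shift [222.5  27.4   1.6] spin -14.7 F [ 0.6  0.5 -1.6] w 32.1 4.25
```

View pics/w3.png

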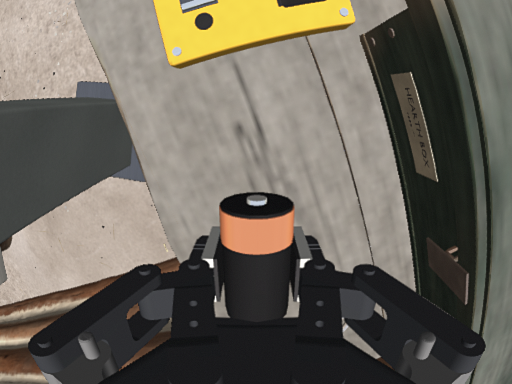

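The cell is held level. Its nub is at (257,201) and its end face spans about rows 193 to 218. Next I'll work out the shoulder offset along tool x.

```bash
python3 - <<'E'
from h import *
import pickle
c=pickle.load(open("w3.pkl","rb"));p=c["pixels"]
print(p[186:226:1,246].tolist())
h=np.radians(99.7);ax=np.array([np.cos(h),np.sin(h)]);T=np.array([540.9,93.1])
for r,dz in((192,-2),(193,-2),(200,15),(201,15),(216,32),(218,32),(220,32),(222,32)):
    w=wplane(c,(257,r),(142+dz)/1000)*1000;print(r,dz,round((w[:2]-T)@ax,1))
# lamp yellow corner check
for r in ((178,66),(354,20)): print(wplane(c,r,.034)*1000)
for s in((-1,-1),(1,-1)):
    a=np.radians(24.3);print("pred",492+85*(s[0]*np.cos(a)-s[1]*np.sin(a)),300+85*(s[0]*np.sin(a)+s[1]*np.cos(a)))
E
```

```text
[[153, 148, 138], [154, 149, 139], [154, 148, 138], [154, 148, 139], [155, 149, 139], [150, 144, 135], [111, 106, 100], [29, 28, 26], [8, 7, 9], [10, 11, 10], [19, 18, 19], [33, 32, 32], [50, 49, 49], [58, 57, 55], [60, 58, 56], [59, 58, 56], [55, 53, 52], [32, 31, 31], [11, 11, 12], [13, 13, 15], [14, 13, 16], [18, 17, 18], [14, 15, 16], [13, 13, 16], [16, 13, 17], [17, 18, 17], [13, 15, 13], [14, 15, 16], [18, 19, 20], [30, 30, 32], [36, 37, 39], [44, 39, 39], [125, 80, 61], [218, 139, 101], [233, 154, 113], [228, 151, 111], [228, 151, 111], [227, 151, 110], [227, 149, 110], [227, 150, 110]]
192 -2 27.0
193 -2 26.5
200 15 28.3
201 15 27.9
216 32 27.1
218 32 26.3
220 32 25.4
222 32 24.5
[458.63160982 187.36137495  34.        ]
[600.95599096 256.3569289   34.        ]
pred 449.5094419674214 187.5520010045529
pred 604.447998995447 257.5094419674214
```

```bash
python3 - <<'E'
from h import *
import pickle
d=pickle.load(open("d0.pkl","rb"))
for n,px in(("top",[(258,152),(208,68)]),("side",[(250,184),(257,165),(176,148)])):
    for p in px: print(n,p,[ (plane(d[n],p,z)*1000).round()[:2] for z in(0,.1,.2)])
to(561.4,248.7,140,114.3)
E
```

```text
top (258, 152) [array([639., 245.]), array([616., 249.]), array([593., 252.])]
top (208, 68) [array([887., 389.]), array([838., 378.]), array([789., 366.])]
side (250, 184) [array([627., 240.]), array([580., 277.]), array([532., 313.])]
side (257, 165) [array([666., 177.]), array([615., 219.]), array([565., 261.])]
side (176, 148) [array([895., 334.]), array([824., 362.]), array([753., 390.])]
pos [540.7  93.  141.6] ang 99.64 z [ 0.001  0.    -1.   ] -> shift [150.   46.4   1.6] spin -14.7 F [ 0.6  0.5 -1.6] w 32.1 4.25
```

Emit:
{"name": "jog_arm", "arguments": {"motion": [{"x": 35, "y": 7, "z": 0, "spin": -4, "fingers": 1}, {"x": 75, "y": 14, "z": 0, "spin": -8, "fingers": 1}, {"x": 115, "y": 22, "z": 0, "spin": -12, "fingers": 1}, {"x": 145, "y": 26, "z": 0, "spin": -14.5, "fingers": 1}, {"x": 145, "y": 26, "z": 0, "spin": -14.5, "fingers": 1}, {"x": 145, "y": 26, "z": 0, "spin": -14.5, "fingers": 1}]}}

```text
clock: 5.0
eef_pos: [0.5405, 0.2394, 0.1392]
tool_rot: [0.544, 0.839, -0.002, -0.001]
ft_force: [-0.2, -0.1, -1.0]
grip_width: 0.032
grasp_force: 59.8
```

```bash
python3 - <<'E'
from h import *
c=camera('wrist');save('w4.png',c)
import pickle;pickle.dump(c,open("w4.pkl","wb"))
to(530.5,317,140,114.3)
E
```

```text
pos [540.9 239.1 139.7] ang 114.08 z [-0.003 -0.002 -1.   ] -> shift [75.3 22.3 -0.4] spin -0.2 F [-0.6 -0.3 -1.2] w 32.3 5.05
```

View pics/w4.png

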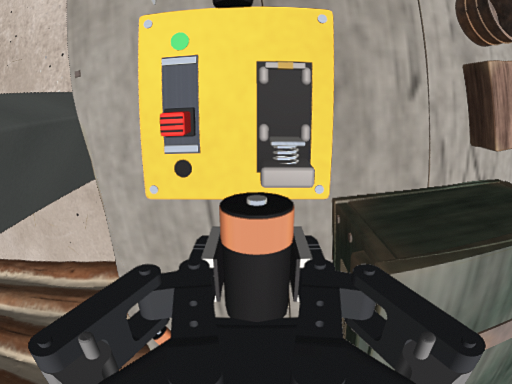

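The wrist view shows the lamp deck in full. The screws are near (149,24), (322,19), (319,189) and (154,190). The bay is centred near column 285, with the lip at row 65 and the spring plate at row 141. The red grip is at (175,124).

```bash
python3 - <<'E'
from h import *
import pickle
c=pickle.load(open("w4.pkl","rb"));p=c["pixels"];hsv=cv2.cvtColor(p,cv2.COLOR_RGB2HSV)
low=((hsv[...,1]<110)&(hsv[...,2]>90)).astype(np.uint8)
S=[]
for u,v in((149,24),(322,19),(319,189),(154,190)):
    w=low[v-7:v+8,u-7:u+8];y,x=np.nonzero(w);q=(u-7+x.mean(),v-7+y.mean());S.append(wplane(c,q,.034)[:2]*1000);print(np.round(q,1),len(x),S[-1].round(1))
S=np.array(S);C=S.mean(0);e=(S[1]-S[0])+(S[2]-S[3]);yaw=np.degrees(np.arctan2(e[1],e[0]));g=(S[0]-S[3])+(S[1]-S[2])
print("centre",C,"yaw",yaw,np.degrees(np.arctan2(g[1],g[0]))-90,"sides",np.linalg.norm(np.diff(np.vstack([S,S[:1]]),axis=0),axis=1))
a=np.radians(yaw);ex=np.array([np.cos(a),np.sin(a)]);ey=np.array([-ex[1],ex[0]])
def lf(uv,z): w=wplane(c,uv,z)[:2]*1000-C;return np.round([w@ex,w@ey],1)
for n,uv,z in(("barsTL",(264,75),.042),("TR",(306,75),.042),("BL",(264,132),.042),("BR",(306,132),.042),("green",(180,41),.034),("black",(183,168),.034),("lip top",(285,66),.044),("plate top",(285,139),.0705),("plate top",(285,142),.0705),("red top",(175,124),.0625)): print(n,lf(uv,z))
print(p[56:80,285].tolist());print(p[132:148,285].tolist())
z=cv2.resize(p[50:195,140:320],None,fx=4,fy=4,interpolation=2);cv2.imwrite("pics/w4c.png",z[...,::-1])
E
```

```text
[147.3  23.6] 61 [393.6 335.3]
[322.   18.3] 67 [529.5 396.6]
[318.3 188.4] 76 [589.9 261.1]
[153.4 189.1] 58 [455.  199.6]
centre [492.033611   298.13536424] yaw 24.38770516750433 24.200614579258342 sides [149.10848566 148.35636117 148.23566782 148.89717767]
barsTL [25.7 22. ]
TR [59.4 22.6]
BL [ 25.7 -24.3]
BR [ 59.9 -24. ]
green [-44.3  55. ]
black [-44.7 -55.3]
lip top [42.3 29.3]
plate top [ 40.1 -26.6]
plate top [ 40.2 -28.8]
red top [-41.8 -14.9]
[[244, 215, 78], [245, 216, 78], [245, 216, 78], [247, 218, 77], [247, 211, 75], [159, 130, 66], [171, 142, 85], [208, 172, 95], [207, 171, 93], [206, 170, 93], [210, 173, 95], [212, 175, 96], [137, 110, 58], [67, 55, 34], [56, 55, 58], [59, 59, 61], [59, 59, 59], [60, 59, 59], [59, 58, 58], [59, 58, 59], [59, 59, 59], [61, 59, 60], [59, 59, 60], [59, 58, 58]]
[[58, 56, 56], [56, 56, 56], [55, 54, 54], [55, 53, 53], [67, 66, 65], [84, 83, 80], [89, 88, 85], [88, 86, 82], [86, 84, 80], [115, 118, 120], [168, 175, 187], [186, 196, 211], [185, 195, 206], [158, 158, 158], [182, 189, 204], [200, 217, 230]]
```

View pics/w4c.png

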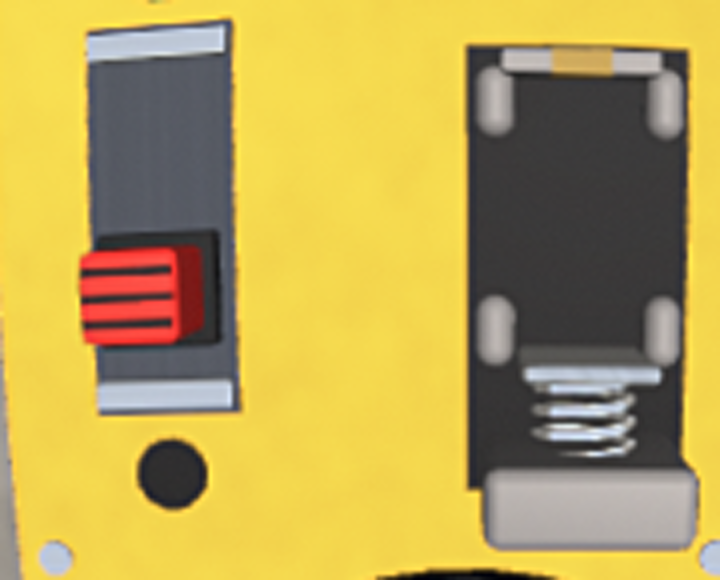

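```bash
cat >> h.py <<'E'
def lamp(lx,ly,z,n=5):  # target TCP in lamp frame (mm), z world
    a=np.radians(24.3);ex=np.array([np.cos(a),np.sin(a)]);ey=np.array([-ex[1],ex[0]]);C=np.array([492.0,298.1])
    P=[];F=[];A=[]
    for i in range(n):
        camera("wrist");o=readout.get_obs();P.append(1000*o["eef_pos"]);F.append(o["ft_force"]);M=R.from_quat(o["tool_rot"]).as_matrix();A.append(np.degrees(np.arctan2(M[1,0],M[0,0])))
    P=np.mean(P,0);F=np.mean(F,0);A=np.mean(A);d=P[:2]-C;l=np.array([d@ex,d@ey])
    h=np.radians(A);w=C+lx*ex+ly*ey-P[:2]
    print("lamp pos",l.round(1),"z",P[2].round(1),"ang",A.round(2),"F lamp",np.round([F[:2]@ex,F[:2]@ey,F[2]],1),"w",(1000*o["grip_width"]).round(1))
    print("shift x %.1f y %.1f z %.1f spin %.1f t %.2f"%(w@[np.cos(h),np.sin(h)],w@[np.sin(h),-np.cos(h)],P[2]-z,A-114.3,o["clock"]))
E
python3 -c "
from h import *
lamp(42,8.5,75)"
```

```text
Traceback (most recent call last):
  File "h.py", line 31, in lamp
    print("lamp pos",l.round(1),"z",P[2].round(1),"ang",A.round(2),"F lamp",np.round([F[:2]@ex,F[:2]@ey,F[2]],1),"w",(1000*o["grip_width"]).round(1))
                                                                                                                     ^^^^^^^^^^^^^^^^^^^^^^^^^^^^
AttributeError: 'float' object has no attribute 'round'
```

```bash
sed -i 's/(1000\*o\["grip_width"\]).round(1))$/round(1000*o["grip_width"],1))/' h.py
python3 -c "
from h import *
lamp(42,8.5,75)"
```

```text
lamp pos [ 21.5 -73.6] z 141.5 ang 114.09 F lamp [ 0.2  0.3 -1.1] w 32.3
shift x 82.2 y 20.2 z 66.5 spin -0.2 t 5.55
```

Emit:
{"name": "jog_arm", "arguments": {"motion": [{"x": 25, "y": 7, "z": 0, "spin": -0.2, "fingers": 1}, {"x": 55, "y": 14, "z": 0, "spin": -0.2, "fingers": 1}, {"x": 76, "y": 19, "z": 0, "spin": -0.2, "fingers": 1}, {"x": 82, "y": 20, "z": 0, "spin": -0.2, "fingers": 1}, {"x": 82, "y": 20, "z": 20, "spin": -0.2, "fingers": 1}, {"x": 82, "y": 20, "z": 45, "spin": -0.2, "fingers": 1}, {"x": 82, "y": 20, "z": 60, "spin": -0.2, "fingers": 1}, {"x": 82, "y": 20, "z": 60, "spin": -0.2, "fingers": 1}]}}

```text
clock: 6.55
eef_pos: [0.5256, 0.3222, 0.0799]
tool_rot: [0.542, 0.84, -0.002, -0.001]
ft_force: [0.9, -0.1, -1.0]
grip_width: 0.0327
grasp_force: 59.8
```

```bash
python3 -c "
from h import *
lamp(42,8.5,50)
c=camera('wrist');save('w5.png',c)
t=camera('top');s=camera('side')
a=cv2.resize(t['pixels'][140:260,180:300],(480,480),interpolation=2);b=cv2.resize(s['pixels'][165:285,210:330],(480,480),interpolation=2)
cv2.imwrite('pics/ts5.png',cv2.resize(np.hstack([a,b]),(800,400))[...,::-1])"
```

```text
lamp pos [42.3  8.6] z 82.1 ang 114.32 F lamp [-0.1 -0.  -0.6] w 32.0
shift x -0.1 y -0.3 z 32.1 spin 0.0 t 6.80
```

View pics/ts5.png

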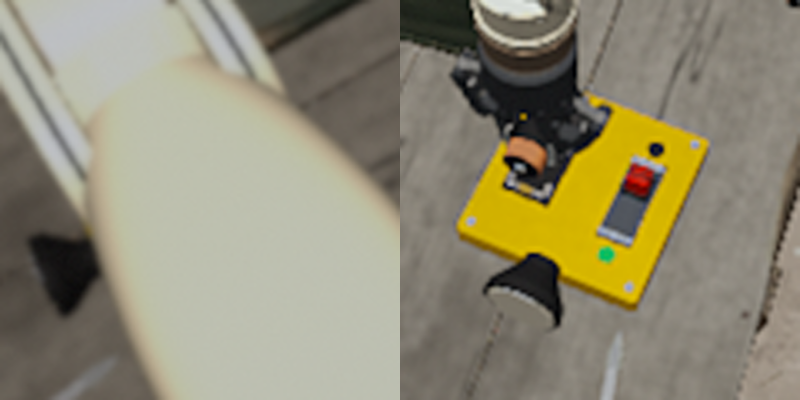

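The top view is blocked by the arm. The side view shows the cell's copper end over the bay's lip end, as planned. I'll descend, watching the force.

Emit:
{"name": "jog_arm", "arguments": {"motion": [{"x": 0, "y": 0, "z": 12, "spin": 0, "fingers": 1}, {"x": 0, "y": 0, "z": 22, "spin": 0, "fingers": 1}, {"x": 0, "y": 0, "z": 29, "spin": 0, "fingers": 1}, {"x": 0, "y": 0, "z": 32, "spin": 0, "fingers": 1}, {"x": 0, "y": 0, "z": 32, "spin": 0, "fingers": 1}]}}

```text
clock: 7.58
eef_pos: [0.5263, 0.3231, 0.0489]
tool_rot: [0.542, 0.84, -0.0, -0.0]
ft_force: [-0.2, 0.1, -1.0]
grip_width: 0.0321
grasp_force: 59.8
```

```bash
python3 -c "
from h import *
lamp(42,-2.5,50)"
```

```text
lamp pos [42.   8.8] z 49.6 ang 114.34 F lamp [ 0.   0.2 -0.9] w 32.8
shift x -11.3 y -0.0 z -0.4 spin 0.0 t 7.83
```

Emit:
{"name": "jog_arm", "arguments": {"motion": [{"x": -2, "y": 0, "z": 0, "spin": 0, "fingers": 1}, {"x": -5, "y": 0, "z": 0, "spin": 0, "fingers": 1}, {"x": -8, "y": 0, "z": 0, "spin": 0, "fingers": 1}, {"x": -11, "y": 0, "z": 0, "spin": 0, "fingers": 1}, {"x": -11, "y": 0, "z": 0, "spin": 0, "fingers": 1}]}}

```text
clock: 8.45
eef_pos: [0.5309, 0.3137, 0.0495]
tool_rot: [0.542, 0.84, 0.0, -0.0]
ft_force: [-2.4, 2.9, 0.1]
grip_width: 0.0322
grasp_force: 59.8
```

```bash
python3 -c "
from h import *
lamp(42,-2.5,36.5)"
```

```text
lamp pos [41.8 -1.8] z 49.4 ang 114.35 F lamp [-0.3  3.9 -0. ] w 32.5
shift x -0.7 y 0.2 z 12.9 spin 0.1 t 8.70
```

Emit:
{"name": "jog_arm", "arguments": {"motion": [{"x": -2, "y": 0, "z": 0, "spin": 0, "fingers": 1}, {"x": -2, "y": 0, "z": 3, "spin": 0, "fingers": 1}, {"x": -2, "y": 0, "z": 6, "spin": 0, "fingers": 1}, {"x": -2, "y": 0, "z": 8, "spin": 0, "fingers": 1}, {"x": -2, "y": 0, "z": 10, "spin": 0, "fingers": 1}, {"x": -2, "y": 0, "z": 10, "spin": 0, "fingers": 1}]}}

```text
clock: 9.45
eef_pos: [0.5319, 0.3115, 0.0391]
tool_rot: [0.542, 0.84, 0.0, -0.0]
ft_force: [-0.6, 4.9, 0.1]
grip_width: 0.032
grasp_force: 59.8
```

```bash
python3 -c "
from h import *
lamp(42,-2.5,36.5)"
```

```text
lamp pos [41.9 -4.2] z 39.1 ang 114.34 F lamp [ 1.   4.8 -0.8] w 32.6
shift x 1.7 y 0.1 z 2.6 spin 0.0 t 9.70
```

Emit:
{"name": "jog_arm", "arguments": {"motion": [{"x": 0, "y": 0, "z": 1, "spin": 0, "fingers": 1}, {"x": 0, "y": 0, "z": 2, "spin": 0, "fingers": 1}, {"x": 0, "y": 0, "z": 2.5, "spin": 0, "fingers": 1}, {"x": 0, "y": 0, "z": 2.5, "spin": 0, "fingers": 1}]}}

```text
clock: 10.2
eef_pos: [0.5317, 0.3114, 0.0368]
tool_rot: [0.542, 0.84, -0.0, -0.0]
ft_force: [-2.6, 4.1, 1.4]
grip_width: 0.0323
grasp_force: 59.8
```

```bash
python3 -c "
from h import *
lamp(42,-0.6,36)"
```

```text
lamp pos [41.7 -4.2] z 36.8 ang 114.34 F lamp [0.7 5.2 2. ] w 32.4
shift x 3.6 y 0.3 z 0.8 spin 0.0 t 10.45
```

Emit:
{"name": "jog_arm", "arguments": {"motion": [{"x": 1.5, "y": 0, "z": 0, "spin": 0, "fingers": 1}, {"x": 3, "y": 0, "z": 0, "spin": 0, "fingers": 1}, {"x": 3, "y": 0, "z": 0, "spin": 0, "fingers": 1}]}}

```text
clock: 10.82
eef_pos: [0.5305, 0.314, 0.0367]
tool_rot: [0.542, 0.84, -0.0, 0.0]
ft_force: [-1.3, 4.1, 0.8]
grip_width: 0.0321
grasp_force: 59.8
```

```bash
python3 -c "
from h import *
lamp(42,-0.6,36)"
```

```text
lamp pos [41.7 -1.4] z 36.7 ang 114.33 F lamp [0.5 3.4 0.7] w 32.5
shift x 0.8 y 0.3 z 0.7 spin 0.0 t 11.07
```

Emit:
{"name": "jog_arm", "arguments": {"motion": [{"x": 0.5, "y": 0, "z": 0, "spin": 0, "fingers": -1}, {"x": 0.5, "y": 0, "z": 0, "spin": 0, "fingers": -1}, {"x": 0.5, "y": 0, "z": 0, "spin": 0, "fingers": -1}, {"x": 0.5, "y": 0, "z": 0, "spin": 0, "fingers": -1}, {"x": 0.5, "y": 0, "z": 0, "spin": 0, "fingers": -1}, {"x": 0.5, "y": 0, "z": 0, "spin": 0, "fingers": -1}]}}

```text
clock: 11.82
eef_pos: [0.5304, 0.3146, 0.0369]
tool_rot: [0.542, 0.84, 0.0, 0.0]
ft_force: [0.5, -0.6, 0.2]
grip_width: 0.0856
grasp_force: 0.0
```

```bash
python3 -c "
from h import *
lamp(42,-85,150,2)"
```

```text
lamp pos [41.7 -0.8] z 36.8 ang 114.34 F lamp [ 0.1 -0.3 -0.1] w 85.4
shift x -84.2 y 0.2 z -113.2 spin 0.0 t 11.93
```

Emit:
{"name": "jog_arm", "arguments": {"motion": [{"x": 0, "y": 0, "z": -20, "spin": 0, "fingers": -1}, {"x": 0, "y": 0, "z": -65, "spin": 0, "fingers": -1}, {"x": -10, "y": -5, "z": -105, "spin": 0, "fingers": -1}, {"x": -40, "y": -20, "z": -110, "spin": 0, "fingers": -1}, {"x": -65, "y": -30, "z": -110, "spin": 0, "fingers": -1}, {"x": -75, "y": -30, "z": -110, "spin": 0, "fingers": -1}, {"x": -75, "y": -30, "z": -110, "spin": 0, "fingers": -1}]}}

```text
clock: 12.8
eef_pos: [0.5344, 0.2338, 0.1468]
tool_rot: [0.543, 0.84, 0.0, -0.0]
ft_force: [-1.0, -0.5, 0.4]
grip_width: 0.0853
grasp_force: 0.0
```

```bash
python3 - <<'E'
from h import *
import pickle
lamp(-45,-35,130)
c=camera('wrist');pickle.dump(c,open('w6.pkl','wb'))
s=camera('side');save('s6.png',s)
a=c['pixels'][:230,100:370];a=cv2.resize(a,None,fx=1.9,fy=1.9,interpolation=2)
b=cv2.resize(s['pixels'][175:270,220:310],None,fx=3,fy=3,interpolation=2)
o=np.zeros((a.shape[0],a.shape[1]+b.shape[1],3),np.uint8);o[:,:a.shape[1]]=a;o[:b.shape[0],a.shape[1]:]=b
cv2.imwrite('pics/v6.png',o[...,::-1]);print(o.shape)
E
```

```text
lamp pos [ 12.1 -75.1] z 146.5 ang 114.38 F lamp [-0.1  0.1 -0.3] w 85.5
shift x 40.2 y -57.1 z 16.5 spin 0.1 t 13.05
(437, 783, 3)
```

View pics/v6.png

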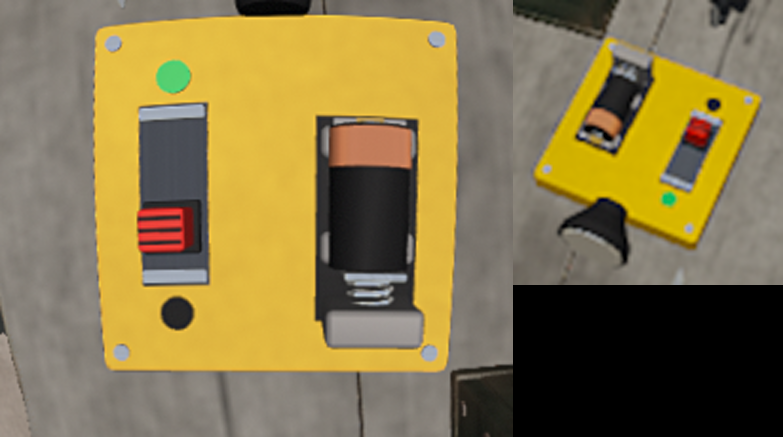

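The cell is seated level: it lies between the bars with its shoulder at the lip and the spring compressed, in both the wrist crop (370,200) and the side crop (607,105). Next is the switch: I'll shut the fingers behind the grip and push toward the green dot.

Emit:
{"name": "jog_arm", "arguments": {"motion": [{"x": 5, "y": -30, "z": 0, "spin": 0, "fingers": 1}, {"x": 25, "y": -57, "z": 0, "spin": 0, "fingers": 1}, {"x": 29, "y": -57, "z": 10, "spin": 0, "fingers": 1}, {"x": 29, "y": -57, "z": 40, "spin": 0, "fingers": 1}, {"x": 29, "y": -57, "z": 75, "spin": 0, "fingers": 1}, {"x": 29, "y": -57, "z": 95, "spin": 0, "fingers": 1}, {"x": 29, "y": -57, "z": 100, "spin": 0, "fingers": 1}, {"x": 29, "y": -57, "z": 100, "spin": 0, "fingers": 1}]}}

```text
clock: 14.15
eef_pos: [0.4705, 0.2371, 0.0468]
tool_rot: [0.542, 0.84, 0.0, 0.0]
ft_force: [0.4, 0.5, 0.8]
grip_width: -0.0001
grasp_force: 0.0
```

```bash
python3 -c "
from h import *
lamp(-45,2,46)"
```

```text
lamp pos [-44.2 -46.8] z 47.7 ang 114.34 F lamp [-0.   0.4  0.3] w -0.0
shift x 48.8 y -0.8 z 1.7 spin 0.0 t 14.40
```

Emit:
{"name": "jog_arm", "arguments": {"motion": [{"x": 8, "y": -0.8, "z": 1, "spin": 0, "fingers": 1}, {"x": 16, "y": -0.8, "z": 1, "spin": 0, "fingers": 1}, {"x": 23, "y": -0.8, "z": 1, "spin": 0, "fingers": 1}, {"x": 30, "y": -0.8, "z": 1, "spin": 0, "fingers": 1}, {"x": 36, "y": -0.8, "z": 1, "spin": 0, "fingers": 1}, {"x": 41, "y": -0.8, "z": 1, "spin": 0, "fingers": 1}, {"x": 45, "y": -0.8, "z": 1, "spin": 0, "fingers": 1}, {"x": 45, "y": -0.8, "z": 1, "spin": 0, "fingers": 1}]}}

```text
clock: 15.4
eef_pos: [0.4505, 0.2782, 0.0457]
tool_rot: [0.542, 0.84, 0.0, -0.0]
ft_force: [1.1, 0.3, 1.0]
grip_width: 0.0003
grasp_force: 0.3
```

```bash
python3 -c "
from h import *
lamp(-45,2,46)"
```

```text
lamp pos [-46.4  -1.3] z 45.5 ang 114.36 F lamp [-0.3  0.   0.1] w -0.1
shift x 3.3 y 1.4 z -0.5 spin 0.1 t 15.65
```

Emit:
{"name": "jog_arm", "arguments": {"motion": [{"x": 2, "y": 0, "z": 0, "spin": 0, "fingers": 1}, {"x": 3, "y": 0, "z": 0, "spin": 0, "fingers": 1}, {"x": 4, "y": 0, "z": 0, "spin": 0, "fingers": 1}, {"x": 5, "y": 0, "z": 0, "spin": 0, "fingers": 1}]}}

```text
clock: 16.15
eef_pos: [0.4492, 0.2801, 0.0456]
tool_rot: [0.543, 0.84, -0.002, 0.002]
ft_force: [4.2, -8.2, -0.3]
grip_width: -0.0001
grasp_force: 4.6
```

```bash
python3 -c "
from h import *
lamp(-45,2,46)"
```

```text
lamp pos [-46.4   1.2] z 45.6 ang 114.25 F lamp [-0.4 -7.2 -0.1] w 0.1
shift x 0.8 y 1.4 z -0.4 spin -0.0 t 16.40
```

Emit:
{"name": "jog_arm", "arguments": {"motion": [{"x": 1.5, "y": 0, "z": 0, "spin": 0, "fingers": 1}, {"x": 3, "y": 0, "z": 0, "spin": 0, "fingers": 1}, {"x": 3, "y": 0, "z": 0, "spin": 0, "fingers": 1}]}}

```text
clock: 16.77
eef_pos: [0.4492, 0.2802, 0.0457]
tool_rot: [0.544, 0.839, -0.003, 0.004]
ft_force: [5.8, -14.0, 1.4]
grip_width: 0.0001
grasp_force: 7.7
```

```bash
python3 -c "
from h import *
lamp(-45,-75,140)"
```

```text
lamp pos [-46.5   1.3] z 45.7 ang 114.14 F lamp [ -0.5 -15.    1.4] w 0.2
shift x -76.3 y 1.7 z -94.3 spin -0.2 t 17.02
```

It doesn't move under 15 N, so the grip is at its stop. I'll back off, lift and check.

Emit:
{"name": "jog_arm", "arguments": {"motion": [{"x": -10, "y": 0, "z": 0, "spin": 0, "fingers": 1}, {"x": -20, "y": 0, "z": 0, "spin": 0, "fingers": 1}, {"x": -25, "y": 0, "z": -20, "spin": 0, "fingers": 1}, {"x": -40, "y": 15, "z": -60, "spin": 0, "fingers": 1}, {"x": -65, "y": 35, "z": -95, "spin": 0, "fingers": 1}, {"x": -80, "y": 50, "z": -100, "spin": 0, "fingers": 1}, {"x": -80, "y": 50, "z": -100, "spin": 0, "fingers": 1}]}}

```text
clock: 17.9
eef_pos: [0.5276, 0.2325, 0.1467]
tool_rot: [0.543, 0.84, 0.001, 0.0]
ft_force: [-0.7, -0.1, -1.4]
grip_width: -0.0003
grasp_force: 0.0
```

```bash
python3 - <<'E'
from h import *
lamp(0,0,140,2)
c=camera('wrist');s=camera('side')
a=c['pixels'][:230,100:370];a=cv2.resize(a,None,fx=1.9,fy=1.9,interpolation=2)
b=cv2.resize(s['pixels'][175:270,220:310],None,fx=3,fy=3,interpolation=2)
o=np.zeros((a.shape[0],a.shape[1]+b.shape[1],3),np.uint8);o[:,:a.shape[1]]=a;o[:b.shape[0],a.shape[1]:]=b
cv2.imwrite('pics/v7.png',o[...,::-1])
E
```

```text
lamp pos [  3.6 -73.6] z 145.4 ang 114.32 F lamp [ 0.1 -0.4  0.1] w 0.1
shift x 73.6 y -3.6 z 5.4 spin 0.0 t 18.00
```

View pics/v7.png

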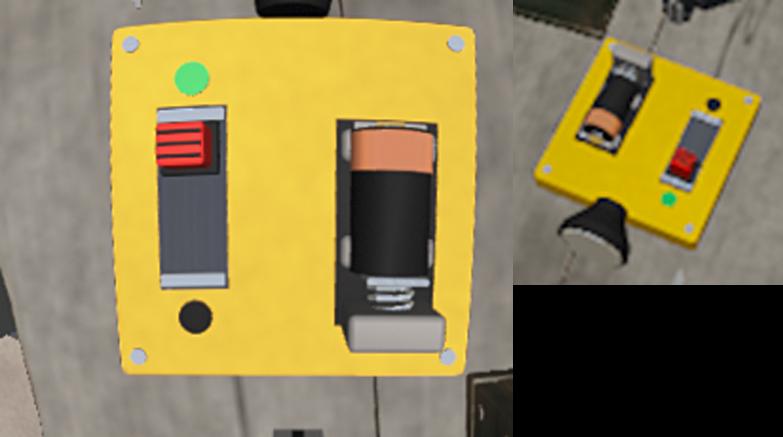

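The red grip is at the green-dot stop (183,145), the cell is seated in the bay (392,200), and the arm touches nothing.

```bash
python3 -c "
from workcell import bot
print(bot.job_done())"
```

```text
the job is handed in; nothing more can be done
None
```

The job is handed in: the cell is held level in the lamp's bay by the spring, the red switch grip is hard against its stop beside the green dot, and the padlock and horseshoe were never touched (about 18 s of the 42 s used).

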